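Run the hand-cranked pack carousel and stop it at the pointer

TASK

Do the handling test on the cheesecake packs: with the crank, bring the carousel up to 15 turns a minute anticlockwise (seen from above) and keep the deck itself between 13 and 17 turns a minute for 6 seconds, never letting it run above 24. Then bring it to rest with the fin on its rim lined up with the fixed pointer and let go of the crank. Touch only the crank, not the deck, its packs or the brake shoe, and leave everything else on the bench where it is.

Things in the scene. Friction and masses are not known exactly. Their poses are not given: they have to be found in the camera images.
- carousel: fixed grey base of the sample carousel, 250 mm diameter; origin on the table at the turning axis; its x axis points from the axis to the pointer. Turning axis is vertical. The pointer bracket stands up to 95 mm high, 157 to 190 mm out along +x.
- pointer (a point): fixed point 135 mm from the axis, 78 mm above the table, on the line that the pointer blade (steel, 12 mm thick, 34 mm tall, inner edge 157 mm from the axis) points along: where the fin's centre has to be
- axis (a point): point on the vertical turning axis at the deck's upper face, 62 mm above the table. Deck and load have a nominal moment of inertia of 0.12 kg m2, the bearing a drag of 0.020 N m s/rad plus 0.004 N m dry friction.
- shoe: loose steel brake shoe, block 31 x 31 x 58 mm, origin under its centre, nominal 0.20 kg. It rests on the deck 37 mm from the axis, on the side away from the pointer, inside a fixed square guide on an arm (top 114 mm above the table), and drags on the deck by its weight: dry friction torque about 0.06 N m nominal, but from a third to nearly three times that from run to run. Leave it alone.
- fin (a point): centre of the index fin (steel plate 30 mm radially, 12 mm thick, 34 mm tall) on the deck's rim, 135 mm from the axis, 78 mm above the table; turns with the deck
- rotor (a joint): angle of the round steel deck (300 mm diameter, upper face 62 mm above the table, three clamped packs 76 mm wide with tops 95 mm above the table, centres 100 mm from the axis, hub post 24 mm wide up to 128 mm), rad, growing anticlockwise seen from above and counting on over whole turns; fin and pointer are in line at 0 and every 2 pi
- grip (a point): point on the axis of the crank's grip sleeve at the height to hold: upright black cylinder 30 mm diameter, 66 mm tall, foot 142 mm and top 208 mm above the table. This point is 178 mm above the table and 75 mm from the turning axis. The sleeve spins freely on its pin, so the tool need not turn while cranking.
- crank: steel crank arm (22 mm wide, top face 141 mm above the table), origin on the axis at table level, x towards the grip. Not rigid with the deck: a magnetic slip coupling drags the deck with 0.10 N m s/rad times crank minus deck speed. The deck follows about 1 s late, always slower (1.57 rad/s at crank 2.1 to 3.6 rad/s, by the brake), coasts on when the crank stops, and stays put at slow cranking.
- tub_a: loose cheesecake pack, 80 mm wide, 40 mm tall, beside the carousel; bystander
- tub_b: second loose cheesecake pack, 80 mm wide, 40 mm tall, beside the carousel; bystander
- amber_bottle: amber glass bottle with red cap, 70 mm wide, 150 mm tall; bystander
- white_jar: white jar with black cap, 72 mm wide, 100 mm tall; bystander
- beaker: glass beaker, 70 mm wide, 90 mm tall; bystander
- spatula: lab spatula lying on the table; bystander

How it is judged (in metres and radians):
On the way, in this order (a step that is already met when the one before it is completed fails the run):
1. the deck turns anticlockwise at 13 to 17 turns a minute for 6 s (velocity of joint rotor between 1.361 and 1.78 rad/s), for 6 s.
2. the deck is at rest with the fin at the pointer (horizontal distance between fin and pointer below 0.016 m and velocity of joint rotor between -0.06 and 0.06 rad/s), for 0.5 s.
At the end, for the whole second after the job is handed in: The deck is at rest (under 0.06 rad/s) with the fin's centre within 16 mm of the pointer's line at the rim (about 0.12 rad), the crank released, and every bystander within 30 mm of where it stood (all of step 2 and distance of each of tub_a, tub_b, amber_bottle, white_jar, beaker, spatula from where it was at the start of the episode below 0.03 m); the robot touches nothing.
It fails at once if the deck runs above 24 turns a minute either way (velocity of joint rotor above 2.513 rad/s or velocity of joint rotor below -2.513 rad/s).
It fails at once if the robot touches the deck, its packs, the fin or the brake shoe (contact force between any of the fingers, the arm and rotor_c0 above 0.5 N or contact force between any of the fingers, the arm and rotor_c1 above 0.5 N or contact force between any of the fingers, the arm and rotor_c2 above 0.5 N or contact force between any of the fingers, the arm and rotor_c3 above 0.5 N or contact force between any of the fingers, the arm and rotor_c4 above 0.5 N or contact force between any of the fingers, the arm and rotor_c5 above 0.5 N or contact force between any of the fingers, the arm and shoe above 0.5 N).
It fails at once if a bystander is moved or tipped (distance of any of tub_a, tub_b, amber_bottle, white_jar, beaker, spatula from where it was at the start of the episode above 0.03 m or angle between any of tub_a, tub_b, amber_bottle, white_jar, beaker, spatula's own z axis and vertical above 0.5 rad).
It also fails if it takes over 64 s, if anything falls off the work surface, if the arm or the gripper's body presses on something with over 40 N, if the wrist force passes 120 N, or if a joint passes its speed limit or range.

ROBOT

A 6-joint arm with a two-finger parallel gripper is mounted at the origin on the work surface. World frame = base frame: x ahead of the robot, y to its left, z up, the work surface at z = 0. Lengths are in mm, angles in rad, forces in N, time in s.
With the tool pointing down it reaches from about 250 to 775 mm from the base axis. Payload 4 kg.
Tool frame: the origin (TCP) lies at the very end of the fingers, on their centre line; the grasp point (between the pads) lies 19 mm behind it; z points along the fingers, y is the line along which they close (so a half turn about z gives the same grasp; the last joint's range is limited). The gripper opens to 94 mm and grips with 3 to 60 N. Pads are 16 mm wide; open, the fingers measure 119 mm over their backs; the gripper's body (75 mm by 177 mm) begins 78 mm behind the grasp point.
Start: joints at [1.029, 0.087, 1.371, -0, 1.684, -0.103], TCP at [233.681, 497.909, 205.506] pointing down, gripper open.
Joint ranges: [-3.1, 3.1], [-0.76, 2.03], [0.27, 2.55], [-1.08, 4.22], [0.17, 2.65], [-2.57, 2.57]. Speed limits (rad/s): [2.79, 2.79, 3.14, 3.14, 3.14, 3.14].

INTERFACE

Orientations are given as a rotation vector (axis times angle).
In Python, from bench import telemetry, imaging, job gives the robot as it stands.
- The arm moves only by the shell command python3 -m jog 'ROWS'. ROWS is JSON, a list of rows, each an object with "jaw": the closure, from -1 (fully open) to 1 (shut); "xyz": the shift along the world's x, y, z in mm, a list of three; "delta_rot": the turn, a rotation vector about the world's x, y, z in rad, a list of three. A call has 1 to 12 rows; each row is the pose to reach, as a shift and turn from the pose commanded when the call began; what a row does not reach only later rows make up. A row lasts 1/12 s, in which the tool goes at most 41.7 mm and 7.16 degrees, less where a joint would pass 70% of its speed; a pose out of reach is approached as far as the arm can. A call with a gripper value outside its range is refused whole. The fingers move at their own pace and stop on an object; the grip force is fixed at half the most. Time passes only in rows, so rows that repeat a pose let the fingers close. It gives the time, the measured TCP pose, the force, the opening and the grip force at its end, in the units of the state.
- telemetry.state(): the state, without advancing time (a new reading comes with each control period).
- imaging.grab_frame(name): name is "scene" or "top" or "wrist"; returns the picture (420x560x3 uint8, blue, green, red); there is no depth.
- imaging.camera_model(name): a dict with "fx", "fy", "cx", "cy" (pixels), "R" (3x3) and "t" (3): a world point X has camera coordinates R X + t. Camera axes: x right, y down, z forward; pixel columns grow to the right and rows downward; lengths in mm; the calibration is good to about 2 mm. The wrist camera is an equidistant fisheye: a pixel r from the principal point sees the ray r / f radians off the axis. A picture is of the moment at which its call begins: read the wrist's pose just before it. camera_model takes no time and is no camera call; for the wrist camera it gives the pose at the moment of the call.
- job.finish_job(): hands the job in; it is judged then, once.
The state is a dict: "time_s": time; "joint_positions": joint angles; "qvel": joint speeds; "tau": joint torques, N m; "eef_pos": TCP position; "tool_rot": TCP orientation; "contact_force": force on the tool from outside, world axes, zero at the start; "torque": the same for the moment, N m; "gripper_width": opening from 0.0 (shut) to 1.0 (fully open); "grip_force": force on a finger pad.
Only numpy, scipy, OpenCV 4.12 (cv2) and the standard library are available. Lean on these libraries where they do the work, as an engineer would, in place of code of your own. Each camera call takes 0.05 s, during which the arm holds its last target. There are 200 camera calls.

## Working session

There is one attempt and no reset: what is moved stays moved. The work goes in short steps, Python scripts to look and compute and a shell command to move; the robot and the scene stay as the last step left them, time stands still between calls to the robot, and variables do not carry over. Pictures are saved under pics/ and viewed, at most 10 in all, crops included, and the job is handed in when it is done.

```bash
mkdir -p pics; ls
python3 - <<'E'
from bench import telemetry, imaging
import cv2,numpy as np
print(telemetry.state())
a=imaging.grab_frame("scene");b=imaging.grab_frame("top")
cv2.imwrite("pics/a.png",a);cv2.imwrite("pics/b.png",b)
for n in("scene","top"):print(imaging.camera_model(n))
E
```

```text
pics
{'time_s': 0.0, 'joint_positions': array([ 1.02888810e+00,  8.79694283e-02,  1.37221983e+00, -2.03106141e-05,
        1.68357776e+00, -1.03108826e-01]), 'qvel': array([-0.00168762,  0.00042069,  0.00020118,  0.00158821, -0.00119655,
       -0.00138843]), 'tau': array([ 1.83448428e-03, -3.40162146e+01, -3.02440774e+01,  7.19702756e-02,
        3.26867716e-02, -1.84939504e-04]), 'eef_pos': array([233.40848051, 497.42941959, 204.31374162]), 'tool_rot': array([-0.68360529, -3.0656269 ,  0.00324875]), 'contact_force': array([ 0.02606617,  0.22961497, -0.40264865]), 'torque': array([-0.01178929,  0.02335904,  0.00417589]), 'grip_force': 0.0, 'gripper_width': 0.9984749686941022}
{'fx': 408.3450946271683, 'fy': 408.3450946271683, 'cx': 286.64836182795614, 'cy': 206.42640710676807, 'R': array([[-0.84034405,  0.54188225,  0.01361999],
       [ 0.34058904,  0.54739483, -0.76443313],
       [-0.42168825, -0.63774801, -0.64455914]]), 't': array([ 451.16895344, -115.00585107, 1663.77295487])}
{'fx': 458.1997151160585, 'fy': 458.1997151160585, 'cx': 281.03009356955727, 'cy': 215.75731376854114, 'R': array([[-0.00781053, -0.9997458 , -0.02115042],
       [-0.98498507,  0.01133965, -0.17226672],
       [ 0.17246276,  0.01948735, -0.98482325]]), 't': array([  46.4711257 ,  541.90699862, 1488.81636134])}
```

View pics/a.png

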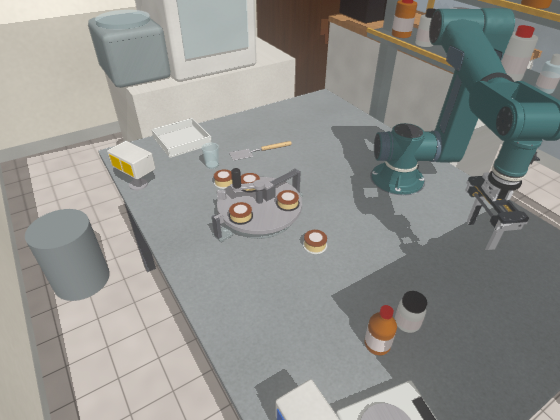

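View pics/b.png

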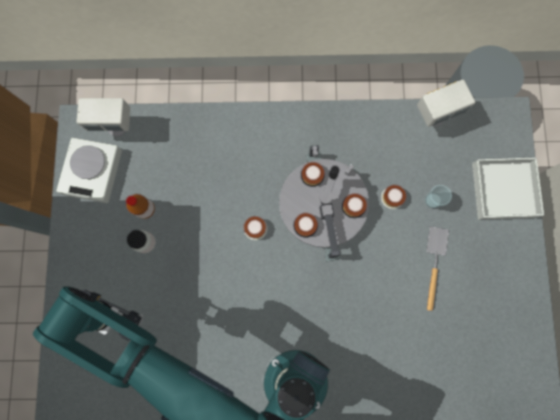

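The scene view shows the carousel around (260,205) with the black grip at (236,178). In the top view the deck is around (323,203), with the grip near (334,172), something at (314,151) and an arm ending at (335,253). I'll enlarge both.

Run:
```python
import cv2,numpy as np
a=cv2.imread("pics/a.png")[150:260,195:325];b=cv2.imread("pics/b.png")[140:265,260:390]
z=lambda i:cv2.resize(i,(400,int(400*i.shape[0]/i.shape[1])),interpolation=cv2.INTER_CUBIC)
A,B=z(a),z(b);h=max(len(A),len(B));A=cv2.copyMakeBorder(A,0,h-len(A),0,0,0);B=cv2.copyMakeBorder(B,0,h-len(B),0,0,0)
cv2.imwrite("pics/c.png",np.hstack([A,B]))
```

```text
(no output)
```

View pics/c.png

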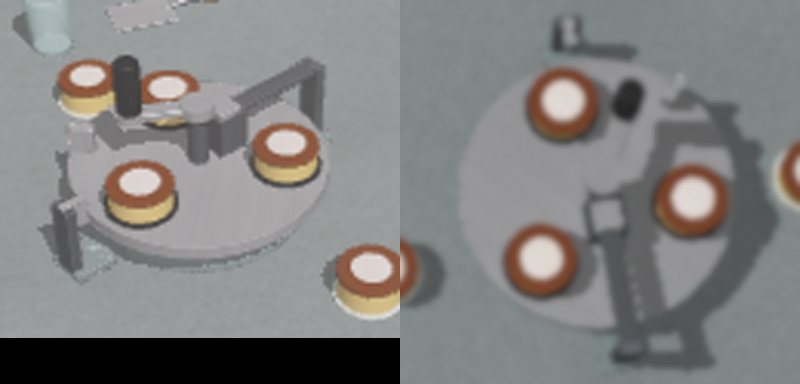

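The left crop (scene) shows the grip at about (236,178), the fin at (222,194) and the pointer blade at (216,217). The right crop (top) shows the grip at (334,172), the fin at (348,170) and the pointer at (314,151). The brake arm is opposite the pointer. Next I'll measure from both views.

```bash
cat > h.py <<'E'
import cv2,numpy as np
from bench import imaging
def ray(m,u,v):
    R=np.array(m['R']);C=-R.T@np.array(m['t'])
    d=R.T@np.array([(u-m['cx'])/m['fx'],(v-m['cy'])/m['fy'],1.]);return C,d/np.linalg.norm(d)
def plane(m,u,v,z):
    C,d=ray(m,u,v);return (C+d*(z-C[2])/d[2])
def tri(m1,p1,m2,p2):
    A=[];b=[];rs=[ray(m1,*p1),ray(m2,*p2)]
    P=[np.eye(3)-np.outer(d,d) for C,d in rs]
    X=np.linalg.solve(P[0]+P[1],P[0]@rs[0][0]+P[1]@rs[1][0])
    return X,[np.linalg.norm(p@(X-C)) for p,(C,d) in zip(P,rs)]
def blobs(mask,amin):
    n,l,s,c=cv2.connectedComponentsWithStats(mask.astype(np.uint8))
    return [(c[i],s[i]) for i in range(1,n) if s[i,4]>=amin]
def discs(im):
    "white disc centres that lie in brown surrounds"
    f=im.astype(int);w=(f.min(2)>175)
    brown=((f[...,2]-f[...,0]>50)&(f[...,2]<190)).astype(np.uint8)
    out=[]
    for c,s in blobs(w,25):
        if s[4]>250: continue
        x0,y0,ww,hh=s[:4];r=brown[max(0,y0-4):y0+hh+4,max(0,x0-4):x0+ww+4]
        if r.sum()>40: out.append((c,s[4]))
    return out
E
python3 - <<'E'
import cv2,numpy as np
from h import *
I={n:cv2.imread(f"pics/{f}.png") for n,f in(("scene","a"),("top","b"))}
M={n:imaging.camera_model(n) for n in I}
for n in I:
    for c,a in discs(I[n]): print(n,c.round(1),a,plane(M[n],*c,95).round(1), I[n][int(c[1]),int(c[0])])
box={"scene":(195,150,325,260),"top":(260,140,390,265)}
for n,(x0,y0,x1,y1) in box.items():
    s=I[n][y0:y1,x0:x1].max(2)<50
    for c,st in blobs(s,20): print(n,"dark",c+[x0,y0],st[:5]+[x0,y0,0,0,0])
X,r=tri(M["scene"],(313.6,0),M["top"],(0,0)) 
for nm,ps,pt in (("grip mid",(236.3,178),(334.0,172.4)),("fin",(221.7,194.5),(348.4,169.9)),("pointer",(216.5,217.5),(313.8,150.7))):
    X,r=tri(M["scene"],ps,M["top"],pt);print(nm,X.round(1),np.round(r,1))
E
```

```text
scene [223.  174.3] 52 [ 641.9 -272.8   95. ] [209 211 221]
scene [249. 178.] 63 [ 571.5 -202.4   95. ] [209 212 221]
scene [287.5 196. ] 72 [509.2 -40.   95. ] [208 210 220]
scene [240.  208.6] 84 [680.  -66.9  95. ] [207 210 220]
scene [315.3 236.9] 93 [545.9 174.8  95. ] [208 211 220]
scene [316.6 250.4] 49 [576.4 223.5  95. ] [133 187 208]
scene [379.8 345.9] 86 [633.5 559.3  95. ] [186 188 196]
top [312.6 172.1] 107 [679. -65.  95.] [210 215 223]
top [394.6 195. ] 104 [ 598.4 -330.1   95. ] [209 215 223]
top [354.8 204. ] 111 [ 569.9 -199.9   95. ] [210 215 223]
top [305.5 223.6] 117 [507.3 -38.5  95. ] [210 215 223]
top [254.2 226.5] 109 [499.7 127.5  95. ] [210 215 223]
top dark [333.61818182 172.45454545] [330 168   8  10  55]
grip mid [ 655.9 -127.7  173.7] [0.4 0.4]
fin [ 690.1 -185.6   78.9] [0.9 0.9]
pointer [758.9 -73.3  86.4] [4.3 4.3]
```

Check: the pack discs from both views lie 173.3 mm apart in pairs, so they sit on a 100 mm circle about the axis at (586.2, -102.1). The grip is 74 mm out at -20° with its mid-height at 174 mm. The fin is 133 mm out at -38.9° and 79 mm high. The pointer bracket is 175 mm out at about 9.5°. All of this matches the text, so I'll go over the grip.

```bash
python3 -m jog '[{"jaw":-1,"xyz":[20,-30,30],"delta_rot":[0,0,0]},{"jaw":-1,"xyz":[423,-626,65],"delta_rot":[0,0,0]},{"jaw":-1,"xyz":[423,-626,65],"delta_rot":[0,0,0]},{"jaw":-1,"xyz":[423,-626,65],"delta_rot":[0,0,0]},{"jaw":-1,"xyz":[423,-626,65],"delta_rot":[0,0,0]},{"jaw":-1,"xyz":[423,-626,65],"delta_rot":[0,0,0]},{"jaw":-1,"xyz":[423,-626,65],"delta_rot":[0,0,0]},{"jaw":-1,"xyz":[423,-626,65],"delta_rot":[0,0,0]},{"jaw":-1,"xyz":[423,-626,65],"delta_rot":[0,0,0]},{"jaw":-1,"xyz":[423,-626,65],"delta_rot":[0,0,0]},{"jaw":-1,"xyz":[423,-626,65],"delta_rot":[0,0,0]},{"jaw":-1,"xyz":[423,-626,65],"delta_rot":[0,0,0]}]'
```

```text
time_s: 1.1
eef_pos: [508.3, 90.1, 256.1]
tool_rot: [-0.684, -3.066, -0.0]
contact_force: [0.7, 1.0, -1.0]
gripper_width: 1.0
grip_force: 0.0
```

```bash
python3 -m jog '[{"jaw":-1,"xyz":[25,-36,0],"delta_rot":[0,0,0]},{"jaw":-1,"xyz":[140,-205,0],"delta_rot":[0,0,0]},{"jaw":-1,"xyz":[140,-205,0],"delta_rot":[0,0,0]},{"jaw":-1,"xyz":[140,-205,0],"delta_rot":[0,0,0]},{"jaw":-1,"xyz":[140,-205,0],"delta_rot":[0,0,0]},{"jaw":-1,"xyz":[140,-205,0],"delta_rot":[0,0,0]},{"jaw":-1,"xyz":[140,-205,0],"delta_rot":[0,0,0]},{"jaw":-1,"xyz":[140,-205,0],"delta_rot":[0,0,0]},{"jaw":-1,"xyz":[140,-205,0],"delta_rot":[0,0,0]}]'
python3 - <<'E'
from h import *
from bench import telemetry
import json
m=imaging.camera_model("wrist");im=imaging.grab_frame("wrist")
cv2.imwrite("pics/w1.png",im);print(m);print(telemetry.state()['eef_pos'],telemetry.state()['time_s'])
json.dump({k:np.asarray(v).tolist() for k,v in m.items()},open("w1.json","w"))
E
```

```text
time_s: 1.85
eef_pos: [647.5, -112.6, 255.5]
tool_rot: [-0.684, -3.064, -0.001]
contact_force: [0.5, 0.3, 0.2]
gripper_width: 0.997
grip_force: 0.0
{'fx': 325.19226210127806, 'fy': 325.19226210127806, 'cx': 276.7484325002351, 'cy': 211.73583472947885, 'R': array([[ 4.25019888e-01,  9.05183667e-01,  7.89805738e-04],
       [ 8.76001928e-01, -4.11537348e-01,  2.51510701e-01],
       [ 2.27988413e-01, -1.06205178e-01, -9.67854195e-01]]), 't': array([-173.13936131, -653.56244765,  279.72869254])}
[ 647.39256777 -111.92007783  256.47677003] 1.9
```

View pics/w1.png

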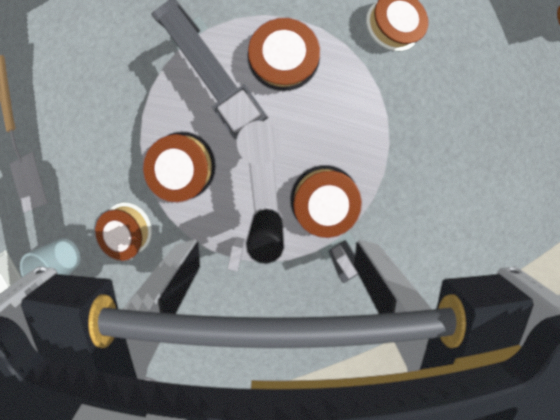

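The wrist view shows the grip top near (264,245), the fin at (235,258), the pointer blade around (343,261) and the three deck packs at (284,50), (174,169) and (328,205). I'll enlarge the pointer and cast rays.

```bash
cat >> h.py <<'E'
def wray(m,u,v):
    x,y=(u-m['cx'])/m['fx'],(v-m['cy'])/m['fy'];t=np.hypot(x,y);s=np.sin(t)/t if t else 1
    R=np.array(m['R']);return -R.T@np.array(m['t']),R.T@np.array([x*s,y*s,np.cos(t)])
def wplane(m,u,v,z):
    C,d=wray(m,u,v);return C+d*(z-C[2])/d[2]
E
python3 - <<'E'
from h import *
import json
m=json.load(open("w1.json"));im=cv2.imread("pics/w1.png");ax=np.array([586.2,-102.1,0])
def show(n,u,v,z):
    p=wplane(m,u,v,z);d=p-ax;print(n,p.round(1),"r",np.hypot(*d[:2]).round(1),"deg",np.degrees(np.arctan2(d[1],d[0])).round(1))
for p in((284,50),(174,169),(328,205)):show("pack",*p,95)
show("grip top",264,245,208);show("fin",236,250,95)
for z in (95,78):
  for p in((336,246),(343,261),(350,276)):show(f"ptr{z}",*p,z)
cv2.imwrite("pics/w2.png",cv2.resize(im[225:290,215:375],None,fx=5,fy=5,interpolation=cv2.INTER_CUBIC))
E
```

```text
pack [509.2 -39.6  95. ] r 99.1 deg 140.9
pack [ 571.6 -200.5   95. ] r 99.5 deg -98.4
pack [679.3 -66.4  95. ] r 99.7 deg 21.0
grip top [ 655.  -126.9  208. ] r 73.1 deg -19.9
fin [ 683.3 -180.3   95. ] r 124.7 deg -38.9
ptr95 [727.1 -76.3  95. ] r 143.2 deg 10.4
ptr95 [748.  -75.7  95. ] r 163.9 deg 9.3
ptr95 [769.9 -75.   95. ] r 185.7 deg 8.4
ptr78 [734.3 -76.   78. ] r 150.4 deg 10.0
ptr78 [756.2 -75.4  78. ] r 172.1 deg 8.9
ptr78 [779.3 -74.7  78. ] r 195.0 deg 8.1
```

View pics/w2.png

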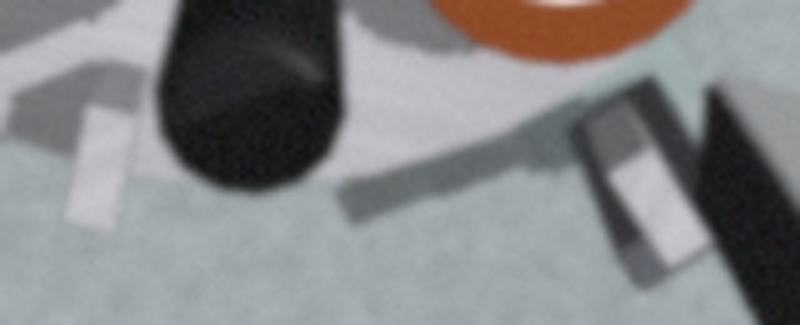

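The enlargement shows the blade's light top face from (340.6,257.8) at the inner edge to (353.6,276) at the outer, and the fin's top around (235,258).

Run:
```python
from h import *
import json
m=json.load(open("w1.json"));ax=np.array([586.2,-102.1,0])
for n,u,v in(("in",340.6,257.8),("out",353.6,276),("mid",347.1,266.9),("fin",235,258)):
    p=wplane(m,u,v,95);d=p-ax;print(n,p.round(1),np.hypot(*d[:2]).round(1),np.degrees(np.arctan2(d[1],d[0])).round(2))
from bench import telemetry
print(telemetry.state()['eef_pos'])
```

```text
in [743.  -76.8  95. ] 158.8 9.16
out [771.9 -71.1  95. ] 188.3 9.47
mid [757.2 -74.   95. ] 173.3 9.32
fin [ 691.5 -185.9   95. ] 134.6 -38.52
[ 647.39256777 -111.92007783  256.47677003]
```

```bash
python3 -m jog '[{"jaw":-1,"xyz":[9,-16,0],"delta_rot":[0,0,0]},{"jaw":-1,"xyz":[9,-16,0],"delta_rot":[0,0,0]},{"jaw":-1,"xyz":[9,-16,-30],"delta_rot":[0,0,0]},{"jaw":-1,"xyz":[9,-16,-65],"delta_rot":[0,0,0]},{"jaw":-1,"xyz":[9,-16,-97],"delta_rot":[0,0,0]},{"jaw":-1,"xyz":[9,-16,-97],"delta_rot":[0,0,0]},{"jaw":-1,"xyz":[9,-16,-97],"delta_rot":[0,0,0]}]'
```

```text
time_s: 2.48
eef_pos: [655.0, -127.0, 157.8]
tool_rot: [-0.68, -3.062, -0.001]
contact_force: [-1.4, 0.8, 0.5]
gripper_width: 1.002
grip_force: 0.0
```

```bash
python3 -m jog '[{"jaw":1,"xyz":[0,0,1],"delta_rot":[0,0,0]},{"jaw":1,"xyz":[0,0,1],"delta_rot":[0,0,0]},{"jaw":1,"xyz":[0,0,1],"delta_rot":[0,0,0]},{"jaw":1,"xyz":[0,0,1],"delta_rot":[0,0,0]},{"jaw":1,"xyz":[0,0,1],"delta_rot":[0,0,0]},{"jaw":1,"xyz":[0,0,1],"delta_rot":[0,0,0]},{"jaw":1,"xyz":[0,0,1],"delta_rot":[0,0,0]},{"jaw":1,"xyz":[0,0,1],"delta_rot":[0,0,0]}]'
python3 - <<'E'
from bench import telemetry
s=telemetry.state();print(s['eef_pos'],s['gripper_width'],s['grip_force'],s['contact_force'])
E
```

```text
time_s: 3.15
eef_pos: [656.8, -129.0, 160.3]
tool_rot: [-0.684, -3.066, -0.0]
contact_force: [0.4, 0.3, 0.2]
gripper_width: 0.469
grip_force: 0.0
[ 656.7975086  -128.97338946  160.3486595 ] 0.46944456929508405 0.0 [0.41720119 0.32140783 0.16102427]
```

```bash
python3 -m jog '[{"jaw":1,"xyz":[0,0,0],"delta_rot":[0,0,0]},{"jaw":1,"xyz":[0,0,0],"delta_rot":[0,0,0]},{"jaw":1,"xyz":[0,0,0],"delta_rot":[0,0,0]},{"jaw":1,"xyz":[0,0,0],"delta_rot":[0,0,0]},{"jaw":1,"xyz":[0,0,0],"delta_rot":[0,0,0]}]'
cat > obs.py <<'E'
"deck angle from the packs (mod 120 deg) relative to pointer, unwrapped by prediction; log time, deck, crank"
import sys,json,os
from h import *
from bench import telemetry
AX=np.array([586.2,-102.1]);PT=np.radians(9.35)
cams=sys.argv[1].split(',')
log=json.load(open('log.json')) if os.path.exists('log.json') else []
for n in cams:
    s=telemetry.state();t=s['time_s'];im=imaging.grab_frame(n);m=imaging.camera_model(n);a=[]
    for c,ar in discs(im):
        d=plane(m,*c,95)[:2]-AX
        if abs(np.hypot(*d)-100)<7: a.append(np.arctan2(d[1],d[0]))
    if not a: print(n,'none');continue
    w=np.angle(np.exp(3j*(np.array(a)-np.pi/3-PT)).mean())/3   # rotor mod 120
    if log:
        v=(log[-1][1]-log[-2][1])/max(log[-1][0]-log[-2][0],.01) if len(log)>1 else 0
        if len(sys.argv)>2: v=float(sys.argv[2])
        pred=log[-1][1]+v*(t-log[-1][0])
    else: pred=np.radians(-48.3)
    w+=2*np.pi/3*round((pred-w)/(2*np.pi/3))
    d=s['eef_pos'][:2]-AX
    log.append([t,w,float(np.arctan2(d[1],d[0]))])
    print(n,len(a),'t %.3f deck %.3f (mod2pi %.3f) pred %.3f crank %.3f r %.1f'%(t,w,np.angle(np.exp(1j*w)),pred,log[-1][2],np.hypot(*d)),s['eef_pos'].round(1),'F',s['contact_force'].round(0),'grip',round(s['grip_force'],1))
json.dump(log,open('log.json','w'))
E
python3 obs.py top,scene
```

```text
time_s: 3.57
eef_pos: [656.8, -128.9, 160.2]
tool_rot: [-0.684, -3.066, -0.0]
contact_force: [0.0, 0.4, 0.4]
gripper_width: 0.314
grip_force: 30.0
top 1 t 3.567 deck -0.757 (mod2pi -0.757) pred -0.843 crank -0.363 r 75.5 [ 656.8 -128.9  160.2] F [0. 0. 0.] grip 30.0
scene 3 t 3.617 deck -0.845 (mod2pi -0.845) pred -0.757 crank -0.363 r 75.5 [ 656.8 -128.9  160.3] F [ 1. -1. -1.] grip 30.0
```

```bash
cat > plan.py <<'E'
"plan.py inc,inc,... : crank increments (rad/row) -> whole-mm shifts; keeps commanded pose; fits brake; predicts deck"
import sys,json,os
import numpy as np
from scipy.optimize import least_squares
from bench import telemetry
AX=np.array([586.2,-102.1]);R=75.;c,b=.10,.020
P=json.load(open('plan.json')) if os.path.exists('plan.json') else {'cmd':[656.8,-129.0],'th':-0.363,'tr':[[3.567,-0.363]]}
t0=telemetry.state()['time_s'];lag=.06
log=np.array(json.load(open('log.json')));
def sim(Td,I,ts,th,t1,c=c):
    dt=.005;n=int((t1-3.667)/dt)+1;T=3.667+dt*np.arange(n);wc=np.gradient(np.interp(T-lag,ts,th),dt)
    w=0.;a=-0.845;A=[];W=[]
    for i in range(n):
        q=c*(wc[i]-w)-b*w
        if w==0: q=0 if abs(q)<=Td else q-np.sign(q)*Td
        else: q-=np.sign(w)*Td
        w2=w+q/I*dt
        if w*w2<0: w2=0.
        w=w2;a+=w*dt;A.append(a);W.append(w)
    return T,np.array(A),np.array(W)
tr=np.array(P['tr']+[[t0,P['th']]])
p=np.array([.064,.12,.10])
if len(log)>2:
    L=log[2:]
    f=lambda p:np.r_[(np.interp(L[:,0],*sim(p[0],p[1],tr[:,0],tr[:,1],t0+.01,p[2])[:2])-L[:,1])/.02,(p[1]-.12)/.01,(p[2]-.1)/.01]
    p=least_squares(f,p,diff_step=1e-3,bounds=([.01,.08,.07],[.25,.16,.13])).x;print('fit Td %.4f I %.4f c %.4f res'%tuple(p),(f(p)[:len(L)]*.02).round(3)[-6:])
inc=np.array(eval('['+sys.argv[1]+']'),float) if len(sys.argv)>1 else np.zeros(12)
th=P['th']+np.cumsum(inc)
xy=AX+R*np.c_[np.cos(th),np.sin(th)];s=np.round(xy-P['cmd']).astype(int)
print('\n'.join('[%d,%d,0]'%tuple(r) for r in s))
ts=t0+np.arange(1,len(inc)+1)/12
tr2=np.vstack([tr,np.c_[ts,th],[[ts[-1]+6,th[-1]]]])
T,A,W=sim(p[0],p[1],tr2[:,0],tr2[:,1],ts[-1]+5,p[2])
for t in list(ts[2::3])+[ts[-1]+.5]:print('t %.2f deck %.3f w %.3f'%(t,np.interp(t,T,A),np.interp(t,T,W)))
print('coast to rest at %.3f -> mod 2pi %.3f'%(A[-1],np.angle(np.exp(1j*A[-1]))))
if 'go' in sys.argv:
    P={'cmd':(np.array(P['cmd'])+s[-1]).tolist(),'th':float(th[-1]),'tr':tr.tolist()+np.c_[ts,th].tolist()}
    json.dump(P,open('plan.json','w'))
E
python3 plan.py "0.04,0.1,0.16,*[0.22]*9" go
```

```text
[1,3,0]
[3,10,0]
[4,22,0]
[3,39,0]
[-1,55,0]
[-9,69,0]
[-19,82,0]
[-32,91,0]
[-47,98,0]
[-64,102,0]
[-80,101,0]
[-96,97,0]
t 3.92 deck -0.842 w 0.063
t 4.17 deck -0.786 w 0.391
t 4.42 deck -0.651 w 0.674
t 4.67 deck -0.453 w 0.894
t 5.17 deck -0.112 w 0.410
coast to rest at -0.007 -> mod 2pi -0.007
```

```bash
python3 -m jog '[{"jaw":1,"xyz":[1,3,0],"delta_rot":[0,0,0]},{"jaw":1,"xyz":[3,10,0],"delta_rot":[0,0,0]},{"jaw":1,"xyz":[4,22,0],"delta_rot":[0,0,0]},{"jaw":1,"xyz":[3,39,0],"delta_rot":[0,0,0]},{"jaw":1,"xyz":[-1,55,0],"delta_rot":[0,0,0]},{"jaw":1,"xyz":[-9,69,0],"delta_rot":[0,0,0]},{"jaw":1,"xyz":[-19,82,0],"delta_rot":[0,0,0]},{"jaw":1,"xyz":[-32,91,0],"delta_rot":[0,0,0]},{"jaw":1,"xyz":[-47,98,0],"delta_rot":[0,0,0]},{"jaw":1,"xyz":[-64,102,0],"delta_rot":[0,0,0]},{"jaw":1,"xyz":[-80,101,0],"delta_rot":[0,0,0]},{"jaw":1,"xyz":[-96,97,0],"delta_rot":[0,0,0]}]'; python3 obs.py scene 0.5; python3 plan.py "*[0.24]*12" go
```

```text
time_s: 4.67
eef_pos: [560.6, -31.6, 160.2]
tool_rot: [0.681, 3.064, -0.004]
contact_force: [5.6, -8.3, -3.5]
gripper_width: 0.311
grip_force: 30.0
scene 3 t 4.667 deck -0.451 (mod2pi -0.451) pred -0.320 crank 1.919 r 75.0 [560.6 -31.6 160.2] F [ 6. -8. -3.] grip 30.0
fit Td 0.0633 I 0.1200 c 0.1000 res [-0.]
[-16,-8,0]
[-30,-19,0]
[-40,-34,0]
[-47,-50,0]
[-50,-68,0]
[-48,-86,0]
[-42,-103,0]
[-32,-118,0]
[-19,-130,0]
[-3,-139,0]
[14,-144,0]
[32,-145,0]
t 4.97 deck -0.168 w 1.045
t 5.22 deck 0.117 w 1.228
t 5.47 deck 0.443 w 1.371
t 5.72 deck 0.801 w 1.482
t 6.22 deck 1.378 w 0.776
coast to rest at 1.674 -> mod 2pi 1.674
```

```bash
python3 -m jog '[{"jaw":1,"xyz":[-16,-8,0],"delta_rot":[0,0,0]},{"jaw":1,"xyz":[-30,-19,0],"delta_rot":[0,0,0]},{"jaw":1,"xyz":[-40,-34,0],"delta_rot":[0,0,0]},{"jaw":1,"xyz":[-47,-50,0],"delta_rot":[0,0,0]},{"jaw":1,"xyz":[-50,-68,0],"delta_rot":[0,0,0]},{"jaw":1,"xyz":[-48,-86,0],"delta_rot":[0,0,0]},{"jaw":1,"xyz":[-42,-103,0],"delta_rot":[0,0,0]},{"jaw":1,"xyz":[-32,-118,0],"delta_rot":[0,0,0]},{"jaw":1,"xyz":[-19,-130,0],"delta_rot":[0,0,0]},{"jaw":1,"xyz":[-3,-139,0],"delta_rot":[0,0,0]},{"jaw":1,"xyz":[14,-144,0],"delta_rot":[0,0,0]},{"jaw":1,"xyz":[32,-145,0],"delta_rot":[0,0,0]}]'; python3 obs.py scene 1.2; python3 plan.py "*[0.225]*12" go
```

```text
time_s: 5.72
eef_pos: [591.9, -177.1, 160.2]
tool_rot: [-0.685, -3.063, 0.003]
contact_force: [-3.0, -2.7, 0.0]
gripper_width: 0.315
grip_force: 30.0
scene 3 t 5.717 deck 0.396 (mod2pi 0.396) pred 0.809 crank -1.496 r 75.2 [ 591.9 -177.1  160.2] F [-3. -3.  0.] grip 30.0
fit Td 0.1242 I 0.1110 c 0.1061 res [-0.097  0.027]
[16,3,0]
[32,10,0]
[45,21,0]
[56,33,0]
[64,48,0]
[68,65,0]
[68,82,0]
[65,98,0]
[58,113,0]
[48,127,0]
[35,138,0]
[20,145,0]
t 6.02 deck 0.755 w 1.107
t 6.27 deck 1.037 w 1.151
t 6.52 deck 1.329 w 1.185
t 6.77 deck 1.629 w 1.210
t 7.27 deck 2.025 w 0.344
coast to rest at 2.067 -> mod 2pi 2.067
```

```bash
python3 -m jog '[{"jaw":1,"xyz":[16,3,0],"delta_rot":[0,0,0]},{"jaw":1,"xyz":[32,10,0],"delta_rot":[0,0,0]},{"jaw":1,"xyz":[45,21,0],"delta_rot":[0,0,0]},{"jaw":1,"xyz":[56,33,0],"delta_rot":[0,0,0]},{"jaw":1,"xyz":[64,48,0],"delta_rot":[0,0,0]},{"jaw":1,"xyz":[68,65,0],"delta_rot":[0,0,0]},{"jaw":1,"xyz":[68,82,0],"delta_rot":[0,0,0]},{"jaw":1,"xyz":[65,98,0],"delta_rot":[0,0,0]},{"jaw":1,"xyz":[58,113,0],"delta_rot":[0,0,0]},{"jaw":1,"xyz":[48,127,0],"delta_rot":[0,0,0]},{"jaw":1,"xyz":[35,138,0],"delta_rot":[0,0,0]},{"jaw":1,"xyz":[20,145,0],"delta_rot":[0,0,0]}]'; python3 obs.py scene 1.15; python3 plan.py "*[0.26]*12"
```

```text
time_s: 6.77
eef_pos: [610.9, -31.1, 160.2]
tool_rot: [-0.682, -3.066, 0.004]
contact_force: [0.1, -7.9, -0.6]
gripper_width: 0.31
grip_force: 30.0
scene 2 t 6.767 deck 1.414 (mod2pi 1.414) pred 1.603 crank 1.236 r 75.2 [610.9 -31.1 160.2] F [ 0. -8. -1.] grip 30.0
fit Td 0.1748 I 0.0853 c 0.1203 res [-0.084 -0.01   0.018]
[-19,5,0]
[-39,4,0]
[-57,-2,0]
[-74,-12,0]
[-87,-26,0]
[-97,-43,0]
[-101,-62,0]
[-101,-81,0]
[-95,-100,0]
[-85,-117,0]
[-71,-130,0]
[-54,-140,0]
t 7.07 deck 1.720 w 1.014
t 7.32 deck 1.993 w 1.154
t 7.57 deck 2.294 w 1.247
t 7.82 deck 2.614 w 1.309
t 8.32 deck 2.941 w 0.000
coast to rest at 2.941 -> mod 2pi 2.941
```

```bash
python3 - <<'E'
s=open('h.py').read()
s=s.replace("out.append((c,s[4]))","out.append((c,s[4]))\n    return out\ndef good(m,lst):\n    'drop discs partly hidden: area against the projected area of the full disc'\n    out=[]\n    for c,a in lst:\n        C,d=ray(m,*c);X=plane(m,*c,95);q=a*(np.linalg.norm(X-C)**2)/abs(d[2]);out.append((c,a,q/m['fx']**2))")
open('h.py','w').write(s)
o=open('obs.py').read()
o=o.replace("a=[]","a=[];qs=[];cv2.imwrite('pics/%s_%.2f.png'%(n,t),im)",1).replace("for c,ar in discs(im):","for c,ar,q in good(m,discs(im)):").replace("-100)<7: a.append","-100)<7: qs.append(round(q)) or a.append").replace("print(n,len(a)","print(qs,np.mod(np.array(a)-PT-np.pi/3,2*np.pi/3).round(3),n,len(a)")
open('obs.py','w').write(o)
p=open('plan.py').read().replace("(p[1]-.12)/.01,(p[2]-.1)/.01]","(p[1]-.12)/.004,(p[2]-.1)/.002]").replace("diff_step=1e-3","diff_step=1e-3,loss='soft_l1'")
open('plan.py','w').write(p)
from h import *
for n,f in(("scene","a"),("top","b")):
    m=imaging.camera_model(n);print(n,[(round(q),a) for c,a,q in good(m,discs(cv2.imread(f"pics/{f}.png")))])
E
python3 plan.py "*[0.30]*12" go
```

```text
scene [(1261, np.int32(52)), (1445, np.int32(63)), (1381, np.int32(72)), (1458, np.int32(84)), (1286, np.int32(93)), (615, np.int32(49)), (691, np.int32(86))]
top [(1225, np.int32(107)), (1231, np.int32(104)), (1240, np.int32(111)), (1244, np.int32(117)), (1164, np.int32(109))]
fit Td 0.1222 I 0.1181 c 0.1004 res [-0.133 -0.096  0.016]
[-22,5,0]
[-45,3,0]
[-65,-6,0]
[-83,-20,0]
[-95,-39,0]
[-101,-61,0]
[-100,-83,0]
[-93,-104,0]
[-80,-122,0]
[-62,-136,0]
[-41,-144,0]
[-19,-145,0]
t 7.07 deck 1.768 w 1.209
t 7.32 deck 2.094 w 1.385
t 7.57 deck 2.458 w 1.521
t 7.82 deck 2.852 w 1.626
t 8.32 deck 3.442 w 0.678
coast to rest at 3.596 -> mod 2pi -2.687
```

```bash
python3 -m jog '[{"jaw":1,"xyz":[-22,5,0],"delta_rot":[0,0,0]},{"jaw":1,"xyz":[-45,3,0],"delta_rot":[0,0,0]},{"jaw":1,"xyz":[-65,-6,0],"delta_rot":[0,0,0]},{"jaw":1,"xyz":[-83,-20,0],"delta_rot":[0,0,0]},{"jaw":1,"xyz":[-95,-39,0],"delta_rot":[0,0,0]},{"jaw":1,"xyz":[-101,-61,0],"delta_rot":[0,0,0]},{"jaw":1,"xyz":[-100,-83,0],"delta_rot":[0,0,0]},{"jaw":1,"xyz":[-93,-104,0],"delta_rot":[0,0,0]},{"jaw":1,"xyz":[-80,-122,0],"delta_rot":[0,0,0]},{"jaw":1,"xyz":[-62,-136,0],"delta_rot":[0,0,0]},{"jaw":1,"xyz":[-41,-144,0],"delta_rot":[0,0,0]},{"jaw":1,"xyz":[-19,-145,0],"delta_rot":[0,0,0]}]'; python3 obs.py scene,top 1.3; python3 plan.py "*[0.27]*12"
```

```text
time_s: 7.82
eef_pos: [592.2, -177.1, 160.2]
tool_rot: [-0.685, -3.062, 0.001]
contact_force: [-1.9, -1.0, 0.2]
gripper_width: 0.311
grip_force: 30.0
[1534, 1488, 1430] [0.613 0.6   0.6  ] scene 3 t 7.817 deck 2.699 (mod2pi 2.699) pred 2.779 crank -1.491 r 75.2 [ 592.2 -177.1  160.2] F [-2. -1.  0.] grip 30.0
[1316] [0.687] top 1 t 7.867 deck 2.781 (mod2pi 2.781) pred 2.764 crank -1.427 r 75.1 [ 596.9 -176.4  160.3] F [ 4. -3. -7.] grip 30.0
fit Td 0.1291 I 0.1159 c 0.1006 res [-0.143 -0.139 -0.074  0.014  0.011]
[20,5,0]
[37,15,0]
[52,29,0]
[62,46,0]
[67,66,0]
[67,86,0]
[61,106,0]
[50,123,0]
[35,136,0]
[17,146,0]
[-2,150,0]
[-22,148,0]
t 8.17 deck 3.212 w 1.390
t 8.42 deck 3.567 w 1.445
t 8.67 deck 3.934 w 1.488
t 8.92 deck 4.311 w 1.521
t 9.42 deck 4.843 w 0.567
coast to rest at 4.949 -> mod 2pi -1.334
```

```bash
cd pics; ls
python3 - <<'E'
import cv2,numpy as np,glob
a=cv2.imread(glob.glob('scene_*')[0])[120:260,180:340];b=cv2.imread(glob.glob('top_*')[0])[120:260,240:400]
cv2.imwrite('d.png',cv2.resize(np.hstack([a,b]),None,fx=2.5,fy=2.5))
E
```

```text
a.png
b.png
c.png
scene_7.82.png
top_7.87.png
w1.png
w2.png
```

View pics/d.png

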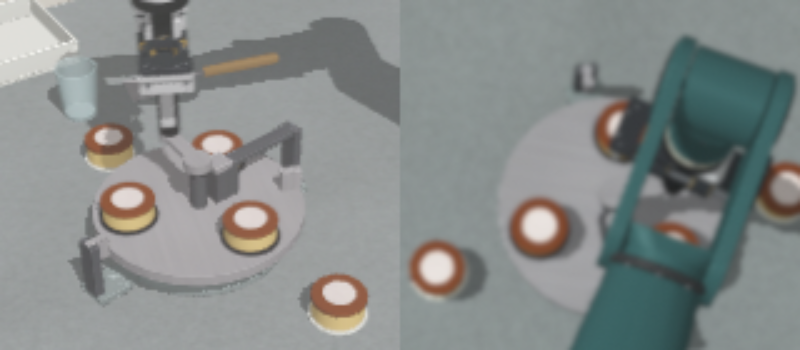

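Both detections are sound: the scene view shows all three discs, and the top view shows one clear disc plus a partly hidden one. I'll change the fit to a window with a free starting state.

```bash
python3 -m jog '[{"jaw":1,"xyz":[20,5,0],"delta_rot":[0,0,0]},{"jaw":1,"xyz":[38,16,0],"delta_rot":[0,0,0]},{"jaw":1,"xyz":[53,31,0],"delta_rot":[0,0,0]},{"jaw":1,"xyz":[63,49,0],"delta_rot":[0,0,0]},{"jaw":1,"xyz":[67,70,0],"delta_rot":[0,0,0]},{"jaw":1,"xyz":[66,91,0],"delta_rot":[0,0,0]},{"jaw":1,"xyz":[59,110,0],"delta_rot":[0,0,0]},{"jaw":1,"xyz":[46,127,0],"delta_rot":[0,0,0]},{"jaw":1,"xyz":[30,140,0],"delta_rot":[0,0,0]},{"jaw":1,"xyz":[10,148,0],"delta_rot":[0,0,0]},{"jaw":1,"xyz":[-11,150,0],"delta_rot":[0,0,0]},{"jaw":1,"xyz":[-31,146,0],"delta_rot":[0,0,0]}]'; python3 obs.py scene 1.4; python3 plan.py "*[0.285]*12" go
```

```text
time_s: 8.92
eef_pos: [561.3, -31.2, 160.2]
tool_rot: [0.681, 3.064, -0.006]
contact_force: [5.7, -10.0, -3.0]
gripper_width: 0.314
grip_force: 30.0
[1495, 1467] [0.079 0.067] scene 2 t 8.917 deck 4.262 (mod2pi -2.021) pred 4.251 crank 1.908 r 75.1 [561.3 -31.2 160.2] F [  6. -10.  -3.] grip 30.0
fit Td 0.1346 I 0.1200 c 0.1000 a0 1.409 w0 1.007 res [-0.     0.003 -0.003  0.   ]
[-19,-9,0]
[-35,-24,0]
[-46,-42,0]
[-51,-63,0]
[-50,-84,0]
[-44,-104,0]
[-32,-122,0]
[-15,-135,0]
[4,-144,0]
[26,-146,0]
[47,-142,0]
[66,-133,0]
t 9.22 deck 4.698 w 1.457
t 9.47 deck 5.070 w 1.517
t 9.72 deck 5.456 w 1.564
t 9.97 deck 5.851 w 1.601
t 10.47 deck 6.420 w 0.630
coast to rest at 6.548 -> mod 2pi 0.265
```

```bash
python3 -m jog '[{"jaw":1,"xyz":[-19,-9,0],"delta_rot":[0,0,0]},{"jaw":1,"xyz":[-35,-24,0],"delta_rot":[0,0,0]},{"jaw":1,"xyz":[-46,-42,0],"delta_rot":[0,0,0]},{"jaw":1,"xyz":[-51,-63,0],"delta_rot":[0,0,0]},{"jaw":1,"xyz":[-50,-84,0],"delta_rot":[0,0,0]},{"jaw":1,"xyz":[-44,-104,0],"delta_rot":[0,0,0]},{"jaw":1,"xyz":[-32,-122,0],"delta_rot":[0,0,0]},{"jaw":1,"xyz":[-15,-135,0],"delta_rot":[0,0,0]},{"jaw":1,"xyz":[4,-144,0],"delta_rot":[0,0,0]},{"jaw":1,"xyz":[26,-146,0],"delta_rot":[0,0,0]},{"jaw":1,"xyz":[47,-142,0],"delta_rot":[0,0,0]},{"jaw":1,"xyz":[66,-133,0],"delta_rot":[0,0,0]}]'; python3 obs.py scene 1.5; python3 plan.py "*[0.285]*12" go
```

```text
time_s: 9.97
eef_pos: [628.1, -164.8, 160.2]
tool_rot: [-0.687, -3.064, 0.003]
contact_force: [-1.8, -2.0, -0.5]
gripper_width: 0.317
grip_force: 30.0
[1412, 1526] [1.651 1.631] scene 2 t 9.967 deck 5.830 (mod2pi -0.454) pred 5.837 crank -0.982 r 75.4 [ 628.1 -164.8  160.2] F [-2. -2. -1.] grip 30.0
fit Td 0.1384 I 0.1200 c 0.1000 a0 2.694 w0 1.523 res [ 0.003 -0.003  0.    -0.   ]
[15,14,0]
[26,33,0]
[32,53,0]
[31,74,0]
[25,95,0]
[13,112,0]
[-4,126,0]
[-23,134,0]
[-44,137,0]
[-65,133,0]
[-84,124,0]
[-100,110,0]
t 10.27 deck 6.279 w 1.492
t 10.52 deck 6.658 w 1.537
t 10.77 deck 7.047 w 1.572
t 11.02 deck 7.443 w 1.600
t 11.52 deck 8.009 w 0.617
coast to rest at 8.130 -> mod 2pi 1.846
```

```bash
python3 -m jog '[{"jaw":1,"xyz":[15,14,0],"delta_rot":[0,0,0]},{"jaw":1,"xyz":[26,33,0],"delta_rot":[0,0,0]},{"jaw":1,"xyz":[32,53,0],"delta_rot":[0,0,0]},{"jaw":1,"xyz":[31,74,0],"delta_rot":[0,0,0]},{"jaw":1,"xyz":[25,95,0],"delta_rot":[0,0,0]},{"jaw":1,"xyz":[13,112,0],"delta_rot":[0,0,0]},{"jaw":1,"xyz":[-4,126,0],"delta_rot":[0,0,0]},{"jaw":1,"xyz":[-23,134,0],"delta_rot":[0,0,0]},{"jaw":1,"xyz":[-44,137,0],"delta_rot":[0,0,0]},{"jaw":1,"xyz":[-65,133,0],"delta_rot":[0,0,0]},{"jaw":1,"xyz":[-84,124,0],"delta_rot":[0,0,0]},{"jaw":1,"xyz":[-100,110,0],"delta_rot":[0,0,0]}]'; python3 obs.py scene 1.53; python3 plan.py "*[0.285]*12" go
```

```text
time_s: 11.02
eef_pos: [528.7, -53.9, 160.3]
tool_rot: [0.68, 3.061, -0.002]
contact_force: [12.2, -8.3, -8.1]
gripper_width: 0.314
grip_force: 30.0
[1400, 1467, 1499] [1.227 1.209 1.202] scene 3 t 11.017 deck 7.496 (mod2pi 1.213) pred 7.436 crank 2.444 r 75.0 [528.7 -53.9 160.3] F [12. -8. -8.] grip 30.0
fit Td 0.1336 I 0.1203 c 0.0999 a0 2.775 w0 1.492 res [ 0.002 -0.009  0.012 -0.005]
[-11,-18,0]
[-17,-39,0]
[-17,-60,0]
[-10,-80,0]
[2,-98,0]
[18,-112,0]
[37,-120,0]
[59,-123,0]
[80,-120,0]
[99,-111,0]
[115,-96,0]
[126,-78,0]
t 11.32 deck 7.957 w 1.547
t 11.57 deck 8.349 w 1.589
t 11.82 deck 8.751 w 1.621
t 12.07 deck 9.159 w 1.647
t 12.57 deck 9.748 w 0.663
coast to rest at 9.889 -> mod 2pi -2.677
```

```bash
python3 -m jog '[{"jaw":1,"xyz":[-11,-18,0],"delta_rot":[0,0,0]},{"jaw":1,"xyz":[-17,-39,0],"delta_rot":[0,0,0]},{"jaw":1,"xyz":[-17,-60,0],"delta_rot":[0,0,0]},{"jaw":1,"xyz":[-10,-80,0],"delta_rot":[0,0,0]},{"jaw":1,"xyz":[2,-98,0],"delta_rot":[0,0,0]},{"jaw":1,"xyz":[18,-112,0],"delta_rot":[0,0,0]},{"jaw":1,"xyz":[37,-120,0],"delta_rot":[0,0,0]},{"jaw":1,"xyz":[59,-123,0],"delta_rot":[0,0,0]},{"jaw":1,"xyz":[80,-120,0],"delta_rot":[0,0,0]},{"jaw":1,"xyz":[99,-111,0],"delta_rot":[0,0,0]},{"jaw":1,"xyz":[115,-96,0],"delta_rot":[0,0,0]},{"jaw":1,"xyz":[126,-78,0],"delta_rot":[0,0,0]}]'; python3 obs.py scene 1.56; python3 plan.py "*[0.28]*12" go
```

```text
time_s: 12.07
eef_pos: [655.5, -132.1, 160.3]
tool_rot: [0.685, 3.064, -0.002]
contact_force: [-0.1, -2.4, -1.1]
gripper_width: 0.315
grip_force: 30.0
[1477, 1506, 1421] [0.771 0.753 0.751] scene 3 t 12.067 deck 9.136 (mod2pi 2.853) pred 9.134 crank -0.408 r 75.5 [ 655.5 -132.1  160.3] F [-0. -2. -1.] grip 30.0
fit Td 0.1346 I 0.1198 c 0.1000 a0 4.252 w0 1.505 res [-0.002  0.011 -0.015  0.006]
[6,20,0]
[6,41,0]
[0,61,0]
[-11,78,0]
[-27,92,0]
[-46,101,0]
[-67,105,0]
[-87,103,0]
[-107,94,0]
[-123,81,0]
[-135,64,0]
[-142,45,0]
t 12.37 deck 9.609 w 1.539
t 12.62 deck 9.998 w 1.570
t 12.87 deck 10.393 w 1.594
t 13.12 deck 10.795 w 1.613
t 13.62 deck 11.367 w 0.634
coast to rest at 11.496 -> mod 2pi -1.070
```

```bash
python3 -m jog '[{"jaw":1,"xyz":[6,20,0],"delta_rot":[0,0,0]},{"jaw":1,"xyz":[6,41,0],"delta_rot":[0,0,0]},{"jaw":1,"xyz":[0,61,0],"delta_rot":[0,0,0]},{"jaw":1,"xyz":[-11,78,0],"delta_rot":[0,0,0]},{"jaw":1,"xyz":[-27,92,0],"delta_rot":[0,0,0]},{"jaw":1,"xyz":[-46,101,0],"delta_rot":[0,0,0]},{"jaw":1,"xyz":[-67,105,0],"delta_rot":[0,0,0]},{"jaw":1,"xyz":[-87,103,0],"delta_rot":[0,0,0]},{"jaw":1,"xyz":[-107,94,0],"delta_rot":[0,0,0]},{"jaw":1,"xyz":[-123,81,0],"delta_rot":[0,0,0]},{"jaw":1,"xyz":[-135,64,0],"delta_rot":[0,0,0]},{"jaw":1,"xyz":[-142,45,0],"delta_rot":[0,0,0]}]'; python3 obs.py scene 1.56; python3 plan.py "*[0.28]*12" go
```

```text
time_s: 13.12
eef_pos: [513.1, -85.8, 160.3]
tool_rot: [0.679, 3.061, 0.004]
contact_force: [12.3, -1.1, -9.0]
gripper_width: 0.312
grip_force: 30.0
[1495, 1475] [0.334 0.327] scene 2 t 13.117 deck 10.802 (mod2pi -1.764) pred 10.774 crank 2.922 r 74.9 [513.1 -85.8 160.3] F [12. -1. -9.] grip 30.0
fit Td 0.1352 I 0.1201 c 0.0999 a0 5.823 w0 1.621 res [ 0.002 -0.009  0.013 -0.005]
[-1,-21,0]
[3,-42,0]
[13,-60,0]
[28,-75,0]
[46,-85,0]
[67,-90,0]
[88,-89,0]
[107,-82,0]
[125,-70,0]
[138,-54,0]
[146,-34,0]
[148,-14,0]
t 13.42 deck 11.255 w 1.512
t 13.67 deck 11.637 w 1.548
t 13.92 deck 12.028 w 1.575
t 14.17 deck 12.425 w 1.597
t 14.67 deck 12.991 w 0.625
coast to rest at 13.117 -> mod 2pi 0.550
```

```bash
python3 -m jog '[{"jaw":1,"xyz":[-1,-21,0],"delta_rot":[0,0,0]},{"jaw":1,"xyz":[3,-42,0],"delta_rot":[0,0,0]},{"jaw":1,"xyz":[13,-60,0],"delta_rot":[0,0,0]},{"jaw":1,"xyz":[28,-75,0],"delta_rot":[0,0,0]},{"jaw":1,"xyz":[46,-85,0],"delta_rot":[0,0,0]},{"jaw":1,"xyz":[67,-90,0],"delta_rot":[0,0,0]},{"jaw":1,"xyz":[88,-89,0],"delta_rot":[0,0,0]},{"jaw":1,"xyz":[107,-82,0],"delta_rot":[0,0,0]},{"jaw":1,"xyz":[125,-70,0],"delta_rot":[0,0,0]},{"jaw":1,"xyz":[138,-54,0],"delta_rot":[0,0,0]},{"jaw":1,"xyz":[146,-34,0],"delta_rot":[0,0,0]},{"jaw":1,"xyz":[148,-14,0],"delta_rot":[0,0,0]}]'; python3 obs.py scene 1.56; python3 plan.py "*[0.28]*12" go
```

```text
time_s: 14.17
eef_pos: [661.6, -99.7, 160.3]
tool_rot: [0.683, 3.064, 0.001]
contact_force: [1.0, -2.3, -1.1]
gripper_width: 0.314
grip_force: 30.0
[1107, 1429] [1.914 1.937] scene 2 t 14.167 deck 12.398 (mod2pi -0.169) pred 12.440 crank 0.032 r 75.4 [661.6 -99.7 160.3] F [ 1. -2. -1.] grip 30.0
fit Td 0.1364 I 0.1200 c 0.1000 a0 7.485 w0 1.626 res [-0.002  0.011 -0.016  0.007]
[-3,21,0]
[-12,40,0]
[-26,56,0]
[-43,67,0]
[-63,73,0]
[-84,73,0]
[-105,68,0]
[-122,57,0]
[-136,41,0]
[-146,23,0]
[-150,2,0]
[-147,-19,0]
t 14.47 deck 12.856 w 1.495
t 14.72 deck 13.235 w 1.532
t 14.97 deck 13.622 w 1.561
t 15.22 deck 14.015 w 1.584
t 15.72 deck 14.575 w 0.612
coast to rest at 14.696 -> mod 2pi 2.129
```

```bash
python3 -m jog '[{"jaw":1,"xyz":[-3,21,0],"delta_rot":[0,0,0]},{"jaw":1,"xyz":[-12,40,0],"delta_rot":[0,0,0]},{"jaw":1,"xyz":[-26,56,0],"delta_rot":[0,0,0]},{"jaw":1,"xyz":[-43,67,0],"delta_rot":[0,0,0]},{"jaw":1,"xyz":[-63,73,0],"delta_rot":[0,0,0]},{"jaw":1,"xyz":[-84,73,0],"delta_rot":[0,0,0]},{"jaw":1,"xyz":[-105,68,0],"delta_rot":[0,0,0]},{"jaw":1,"xyz":[-122,57,0],"delta_rot":[0,0,0]},{"jaw":1,"xyz":[-136,41,0],"delta_rot":[0,0,0]},{"jaw":1,"xyz":[-146,23,0],"delta_rot":[0,0,0]},{"jaw":1,"xyz":[-150,2,0],"delta_rot":[0,0,0]},{"jaw":1,"xyz":[-147,-19,0],"delta_rot":[0,0,0]}]'; python3 obs.py scene 1.56; python3 plan.py "*[0.28]*12" go
```

```text
time_s: 15.22
eef_pos: [513.1, -118.0, 160.2]
tool_rot: [0.68, 3.065, 0.007]
contact_force: [6.6, 3.7, -4.9]
gripper_width: 0.315
grip_force: 30.0
[1444, 1456, 1491] [1.5   1.492 1.484] scene 3 t 15.217 deck 14.058 (mod2pi 1.492) pred 14.036 crank -2.927 r 74.8 [ 513.1 -118.   160.2] F [ 7.  4. -5.] grip 30.0
fit Td 0.1341 I 0.1199 c 0.1000 a0 9.131 w0 1.629 res [ 0.003 -0.016  0.022 -0.009]
[7,-19,0]
[20,-36,0]
[37,-48,0]
[57,-55,0]
[78,-57,0]
[98,-53,0]
[117,-43,0]
[132,-28,0]
[142,-10,0]
[147,10,0]
[146,31,0]
[140,51,0]
t 15.52 deck 14.505 w 1.510
t 15.77 deck 14.888 w 1.548
t 16.02 deck 15.279 w 1.578
t 16.27 deck 15.676 w 1.601
t 16.77 deck 16.245 w 0.629
coast to rest at 16.373 -> mod 2pi -2.477
```

```bash
python3 -m jog '[{"jaw":1,"xyz":[7,-19,0],"delta_rot":[0,0,0]},{"jaw":1,"xyz":[20,-36,0],"delta_rot":[0,0,0]},{"jaw":1,"xyz":[37,-48,0],"delta_rot":[0,0,0]},{"jaw":1,"xyz":[57,-55,0],"delta_rot":[0,0,0]},{"jaw":1,"xyz":[78,-57,0],"delta_rot":[0,0,0]},{"jaw":1,"xyz":[98,-53,0],"delta_rot":[0,0,0]},{"jaw":1,"xyz":[117,-43,0],"delta_rot":[0,0,0]},{"jaw":1,"xyz":[132,-28,0],"delta_rot":[0,0,0]},{"jaw":1,"xyz":[142,-10,0],"delta_rot":[0,0,0]},{"jaw":1,"xyz":[147,10,0],"delta_rot":[0,0,0]},{"jaw":1,"xyz":[146,31,0],"delta_rot":[0,0,0]},{"jaw":1,"xyz":[140,51,0],"delta_rot":[0,0,0]}]'; python3 obs.py scene 1.56; python3 plan.py "*[0.28]*12" go
```

```text
time_s: 16.27
eef_pos: [653.3, -67.7, 160.2]
tool_rot: [-0.683, -3.066, -0.0]
contact_force: [-2.7, -3.4, -1.5]
gripper_width: 0.314
grip_force: 30.0
[1494, 1486] [1.006 1.004] scene 2 t 16.267 deck 15.665 (mod2pi 3.099) pred 15.696 crank 0.474 r 75.4 [653.3 -67.7 160.2] F [-3. -3. -2.] grip 30.0
fit Td 0.1329 I 0.1199 c 0.1000 a0 10.792 w0 1.571 res [-0.003  0.014 -0.019  0.008]
[-12,17,0]
[-28,31,0]
[-47,39,0]
[-68,42,0]
[-89,39,0]
[-108,30,0]
[-124,17,0]
[-135,-1,0]
[-142,-21,0]
[-142,-42,0]
[-137,-62,0]
[-126,-80,0]
t 16.57 deck 16.132 w 1.518
t 16.82 deck 16.516 w 1.556
t 17.07 deck 16.910 w 1.587
t 17.32 deck 17.309 w 1.610
t 17.82 deck 17.882 w 0.639
coast to rest at 18.015 -> mod 2pi -0.835
```

Now I'll run this call and plan the stop for rest at 18.85.

```bash
python3 -m jog '[{"jaw":1,"xyz":[-12,17,0],"delta_rot":[0,0,0]},{"jaw":1,"xyz":[-28,31,0],"delta_rot":[0,0,0]},{"jaw":1,"xyz":[-47,39,0],"delta_rot":[0,0,0]},{"jaw":1,"xyz":[-68,42,0],"delta_rot":[0,0,0]},{"jaw":1,"xyz":[-89,39,0],"delta_rot":[0,0,0]},{"jaw":1,"xyz":[-108,30,0],"delta_rot":[0,0,0]},{"jaw":1,"xyz":[-124,17,0],"delta_rot":[0,0,0]},{"jaw":1,"xyz":[-135,-1,0],"delta_rot":[0,0,0]},{"jaw":1,"xyz":[-142,-21,0],"delta_rot":[0,0,0]},{"jaw":1,"xyz":[-142,-42,0],"delta_rot":[0,0,0]},{"jaw":1,"xyz":[-137,-62,0],"delta_rot":[0,0,0]},{"jaw":1,"xyz":[-126,-80,0],"delta_rot":[0,0,0]}]'; python3 obs.py scene 1.56; for p in "*[0.26]*5" "*[.26]*6" "*[.26]*4,.18,.1"  "*[0.26]*5,.18,.1"; do NW=5 python3 plan.py "$p"|egrep 'fit|coast'; done;  NW=5 python3 plan.py "*[0.26]*5,.18,.1"
```

```text
time_s: 17.32
eef_pos: [526.6, -147.5, 160.2]
tool_rot: [-0.682, -3.066, -0.008]
contact_force: [3.7, 5.5, -3.7]
gripper_width: 0.314
grip_force: 30.0
[1482, 1402] [0.544 0.545] scene 2 t 17.317 deck 17.300 (mod2pi -1.550) pred 17.303 crank -2.491 r 74.9 [ 526.6 -147.5  160.2] F [ 4.  5. -4.] grip 30.0
fit Td 0.1334 I 0.1199 c 0.1000 a0 10.791 w0 1.577 res [-0.003  0.015 -0.019  0.005  0.002]
coast to rest at 18.622 -> mod 2pi -0.227
fit Td 0.1334 I 0.1199 c 0.1000 a0 10.791 w0 1.577 res [-0.003  0.015 -0.019  0.005  0.002]
coast to rest at 18.746 -> mod 2pi -0.103
fit Td 0.1334 I 0.1199 c 0.1000 a0 10.791 w0 1.577 res [-0.003  0.015 -0.019  0.005  0.002]
coast to rest at 18.629 -> mod 2pi -0.220
fit Td 0.1334 I 0.1199 c 0.1000 a0 10.791 w0 1.577 res [-0.003  0.015 -0.019  0.005  0.002]
coast to rest at 18.753 -> mod 2pi -0.096
fit Td 0.1334 I 0.1199 c 0.1000 a0 10.791 w0 1.577 res [-0.003  0.015 -0.019  0.005  0.002]
[14,-14,0]
[31,-23,0]
[50,-28,0]
[69,-27,0]
[88,-22,0]
[100,-16,0]
[106,-11,0]
t 17.62 deck 17.756 w 1.480
t 17.87 deck 18.126 w 1.461
t 18.45 deck 18.687 w 0.432
coast to rest at 18.753 -> mod 2pi -0.096
```

```bash
for p in "*[0.26]*6,.16,.08" "*[0.26]*6,.2,.14" "*[0.26]*6,.22,.18"; do NW=5 python3 plan.py "$p"|egrep 'coast'; done;  NW=5 python3 plan.py "*[0.26]*6,.18,.12,0,0,0,0" go
```

```text
coast to rest at 18.858 -> mod 2pi 0.008
coast to rest at 18.906 -> mod 2pi 0.056
coast to rest at 18.935 -> mod 2pi 0.085
fit Td 0.1334 I 0.1199 c 0.1000 a0 10.791 w0 1.577 res [-0.003  0.015 -0.019  0.005  0.002]
[14,-14,0]
[31,-23,0]
[50,-28,0]
[69,-27,0]
[88,-22,0]
[105,-12,0]
[115,-3,0]
[120,4,0]
[120,4,0]
[120,4,0]
[120,4,0]
[120,4,0]
t 17.62 deck 17.756 w 1.480
t 17.87 deck 18.126 w 1.482
t 18.12 deck 18.478 w 1.250
t 18.37 deck 18.721 w 0.726
t 18.87 deck 18.886 w 0.001
coast to rest at 18.886 -> mod 2pi 0.037
```

```bash
python3 -m jog '[{"jaw":1,"xyz":[14,-14,0],"delta_rot":[0,0,0]},{"jaw":1,"xyz":[31,-23,0],"delta_rot":[0,0,0]},{"jaw":1,"xyz":[50,-28,0],"delta_rot":[0,0,0]},{"jaw":1,"xyz":[69,-27,0],"delta_rot":[0,0,0]},{"jaw":1,"xyz":[88,-22,0],"delta_rot":[0,0,0]},{"jaw":1,"xyz":[105,-12,0],"delta_rot":[0,0,0]},{"jaw":1,"xyz":[114,-5,0],"delta_rot":[0,0,0]},{"jaw":1,"xyz":[118,0,0],"delta_rot":[0,0,0]},{"jaw":1,"xyz":[118,0,0],"delta_rot":[0,0,0]},{"jaw":1,"xyz":[118,0,0],"delta_rot":[0,0,0]},{"jaw":1,"xyz":[118,0,0],"delta_rot":[0,0,0]},{"jaw":1,"xyz":[118,0,0],"delta_rot":[0,0,0]}]'; python3 obs.py scene 1.3
python3 -m jog '[{"jaw":1,"xyz":[0,0,0],"delta_rot":[0,0,0]},{"jaw":1,"xyz":[0,0,0],"delta_rot":[0,0,0]},{"jaw":1,"xyz":[0,0,0],"delta_rot":[0,0,0]},{"jaw":1,"xyz":[0,0,0],"delta_rot":[0,0,0]},{"jaw":1,"xyz":[0,0,0],"delta_rot":[0,0,0]},{"jaw":1,"xyz":[0,0,0],"delta_rot":[0,0,0]}]'; python3 obs.py scene,top 0
```

```text
time_s: 18.37
eef_pos: [645.1, -149.1, 160.3]
tool_rot: [-0.684, -3.066, -0.0]
contact_force: [1.6, -0.5, -2.8]
gripper_width: 0.31
grip_force: 30.0
[1190, 1447] [1.904 1.921] scene 2 t 18.367 deck 18.668 (mod2pi -0.182) pred 18.665 crank -0.674 r 75.4 [ 645.1 -149.1  160.3] F [ 2. -0. -3.] grip 30.0
time_s: 18.92
eef_pos: [645.4, -148.8, 160.3]
tool_rot: [-0.684, -3.065, -0.0]
contact_force: [-0.2, -0.5, -3.3]
gripper_width: 0.311
grip_force: 30.0
[1447] [2.087] scene 1 t 18.917 deck 18.842 (mod2pi -0.008) pred 18.668 crank -0.668 r 75.4 [ 645.4 -148.8  160.3] F [-0. -0. -3.] grip 30.0
[1352] [0.013] top 1 t 18.967 deck 18.863 (mod2pi 0.013) pred 18.842 crank -0.668 r 75.4 [ 645.4 -148.8  160.3] F [-0. -0. -3.] grip 30.0
```

The deck is at rest at 0.00 ± 0.01 rad in both views. I'll release the crank and lift away.

```bash
python3 -m jog '[{"jaw":-1,"xyz":[0,0,0],"delta_rot":[0,0,0]},{"jaw":-1,"xyz":[0,0,0],"delta_rot":[0,0,0]},{"jaw":-1,"xyz":[0,0,0],"delta_rot":[0,0,0]},{"jaw":-1,"xyz":[0,0,0],"delta_rot":[0,0,0]},{"jaw":-1,"xyz":[0,0,0],"delta_rot":[0,0,0]},{"jaw":-1,"xyz":[0,0,0],"delta_rot":[0,0,0]},{"jaw":-1,"xyz":[0,0,0],"delta_rot":[0,0,0]},{"jaw":-1,"xyz":[0,0,0],"delta_rot":[0,0,0]},{"jaw":-1,"xyz":[0,0,10],"delta_rot":[0,0,0]},{"jaw":-1,"xyz":[0,0,30],"delta_rot":[0,0,0]},{"jaw":-1,"xyz":[0,0,60],"delta_rot":[0,0,0]},{"jaw":-1,"xyz":[0,0,95],"delta_rot":[0,0,0]}]'
python3 -m jog '[{"jaw":-1,"xyz":[0,0,30],"delta_rot":[0,0,0]},{"jaw":-1,"xyz":[0,0,60],"delta_rot":[0,0,0]},{"jaw":-1,"xyz":[-35,20,60],"delta_rot":[0,0,0]},{"jaw":-1,"xyz":[-70,50,60],"delta_rot":[0,0,0]},{"jaw":-1,"xyz":[-100,80,60],"delta_rot":[0,0,0]},{"jaw":-1,"xyz":[-130,110,60],"delta_rot":[0,0,0]},{"jaw":-1,"xyz":[-160,140,60],"delta_rot":[0,0,0]},{"jaw":-1,"xyz":[-180,170,60],"delta_rot":[0,0,0]},{"jaw":-1,"xyz":[-200,200,60],"delta_rot":[0,0,0]},{"jaw":-1,"xyz":[-200,230,60],"delta_rot":[0,0,0]},{"jaw":-1,"xyz":[-200,260,60],"delta_rot":[0,0,0]},{"jaw":-1,"xyz":[-200,260,60],"delta_rot":[0,0,0]}]'
python3 obs.py scene,top 0;cd pics
python3 - <<'E'
import cv2,numpy as np,glob
a=cv2.imread(sorted(glob.glob('scene_2*'))[-1])[120:260,180:340];b=cv2.imread(sorted(glob.glob('top_2*'))[-1])[120:260,240:400]
cv2.imwrite('e.png',cv2.resize(np.hstack([a,b]),None,fx=2.5,fy=2.5))
E
```

```text
time_s: 20.02
eef_pos: [644.8, -148.6, 254.7]
tool_rot: [-0.683, -3.062, -0.001]
contact_force: [1.6, -0.1, -0.4]
gripper_width: 1.001
grip_force: 0.0
time_s: 21.02
eef_pos: [444.9, 115.2, 316.8]
tool_rot: [0.674, 3.067, 0.005]
contact_force: [0.2, -0.2, -0.2]
gripper_width: 1.001
grip_force: 0.0
[1447] [2.085] scene 1 t 21.017 deck 18.840 (mod2pi -0.010) pred 18.863 crank 2.147 r 259.3 [444.9 115.2 316.8] F [ 0. -0. -0.] grip 0.0
[1308] [0.014] top 1 t 21.067 deck 18.863 (mod2pi 0.014) pred 18.840 crank 2.151 r 257.2 [445.3 113.1 316.5] F [ 0.  0. -0.] grip 0.0
```

View pics/e.png

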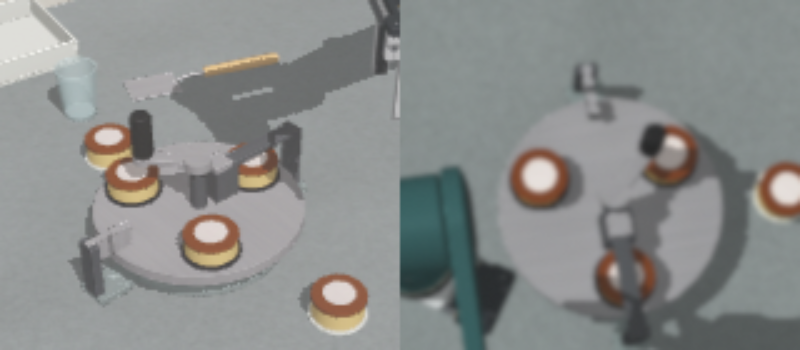

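The fin lies in line with the pointer blade in both views, at (118,235) in the scene crop and (595,105) in the top crop. The crank is free and the bystanders in view have not moved, so I'll hand in.

```bash
python3 -c "
from bench import job;print(job.finish_job())"
```

```text
the job is handed in; nothing more can be done
None
```

The deck turned at about 15 turns a minute (around 14 to 15.5 from the camera fit) for about 8 s, then came to rest with the fin within about 0.01 rad of the pointer; the crank was released and the job handed in at about 21 s, with no verdict shown.

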